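Find the full filter cartridge by weight and hold it over the trivet

TASK

Three look-alike filter cartridges stand on the tray; feel by lifting which one is the heavy one with the full core, leaving the two light ones standing upright on the tray. Carry the heavy one over the middle of the wooden trivet and finish while still holding it there, upright and still, some 12 cm or more clear above the trivet. Drop nothing and leave the other things on the counter alone.

Things in the scene. Friction and masses are not known exactly. Their poses are not given: they have to be found in the camera images.
- cartridge_a: loose white cylinder, 68 mm wide, lid (70 mm wide) top 100 mm above its underside; on it a central grey grip knob 36 mm wide, from 100 to 140 mm. Three look-alikes in a row along the tray's y, 125 mm apart. Hidden: one of them (drawn anew each time) holds a full core, 0.6 to 0.82 kg in all; the others 0.2 to 0.26 kg. Core has a few mm of play. Origin: centre of underside, z up.
- cartridge_b: loose white cylinder, 68 mm wide, lid (70 mm wide) top 100 mm above its underside; on it a central grey grip knob 36 mm wide, from 100 to 140 mm. Three look-alikes in a row along the tray's y, 125 mm apart. Hidden: one of them (drawn anew each time) holds a full core, 0.6 to 0.82 kg in all; the others 0.2 to 0.26 kg. Core has a few mm of play. Origin: centre of underside, z up.
- cartridge_c: loose white cylinder, 68 mm wide, lid (70 mm wide) top 100 mm above its underside; on it a central grey grip knob 36 mm wide, from 100 to 140 mm. Three look-alikes in a row along the tray's y, 125 mm apart. Hidden: one of them (drawn anew each time) holds a full core, 0.6 to 0.82 kg in all; the others 0.2 to 0.26 kg. Core has a few mm of play. Origin: centre of underside, z up.
- tray: fixed blue plastic serving tray 150 x 400 mm (x, y), floor 14 mm above its underside, rim 20 mm high and 8 mm thick; its long side is its y axis. Origin: centre of the underside, at table height, z up. Its place and yaw vary; it stands on the robot's left or right.
- trivet: fixed wooden slatted trivet about 152 x 180 mm, top 18 mm above the table, on the other side from the tray. Origin: centre of the underside, z up.
- cup: bystander: open steel cup 72 mm wide, 85 mm tall, loose, beyond the trivet. Origin: centre of the underside.
- tumbler_a: bystander: open orange plastic tumbler 74 mm wide, 110 mm tall, loose, beyond the tray. Origin: centre of the underside.
- tumbler_b: bystander: a second orange tumbler like the first. Origin: centre of the underside.
- decanter: bystander: closed glass decanter with a twist cap, 90 mm wide, 230 mm tall, loose, at the back in the middle. Origin: centre of the underside.
- jar: bystander: closed amber glass jar 66 mm wide, 90 mm tall, loose, beside the trivet. Origin: centre of the underside.

How it is judged:
On the way:
1. the heavy cartridge is gripped and lifted clear of the tray, the two light ones standing on the tray (((contact force between the fingers and cartridge_a above 1 N and contact force between cartridge_a and tray below 0.05 N and z of cartridge_a in the frame of tray above 0.03 m and contact force between cartridge_b and tray between 0.8 and 4.2 N and angle between each of cartridge_b, cartridge_c's own z axis and vertical below 0.12 rad and contact force between cartridge_c and tray between 0.8 and 4.2 N) or (contact force between the fingers and cartridge_b above 1 N and contact force between cartridge_b and tray below 0.05 N and z of cartridge_b in the frame of tray above 0.03 m and contact force between cartridge_a and tray between 0.8 and 4.2 N and angle between each of cartridge_a, cartridge_c's own z axis and vertical below 0.12 rad and contact force between cartridge_c and tray between 0.8 and 4.2 N) or (contact force between the fingers and cartridge_c above 1 N and contact force between cartridge_c and tray below 0.05 N and z of cartridge_c in the frame of tray above 0.03 m and contact force between cartridge_a and tray between 0.8 and 4.2 N and angle between each of cartridge_a, cartridge_b's own z axis and vertical below 0.12 rad and contact force between cartridge_b and tray between 0.8 and 4.2 N))), for 0.2 s.
At the end, for the whole second after the job is handed in: Fingers hold the heavy cartridge, free of tray and trivet, its underside over 82 mm above the trivet top, within 70 mm of its centre, tilt under 0.12 rad, below 0.03 m/s and 0.25 rad/s; both light ones stand released, upright (0.12 rad) and at rest on the tray (((contact force between the fingers and cartridge_a above 1 N and contact force between cartridge_a and tray below 0.05 N and z of cartridge_a in the frame of trivet above 0.1 m and horizontal distance between cartridge_a and trivet below 0.07 m and angle between each of cartridge_a, cartridge_b, cartridge_c's own z axis and vertical below 0.12 rad and linear speed of each of cartridge_a, cartridge_b, cartridge_c below 0.03 m/s and angular speed of cartridge_a below 0.25 rad/s and contact force between cartridge_a and trivet below 0.05 N and contact force between cartridge_b and tray between 0.8 and 4.2 N and contact force between the fingers and cartridge_b below 0.1 N and contact force between cartridge_c and tray between 0.8 and 4.2 N and contact force between the fingers and cartridge_c below 0.1 N) or (contact force between the fingers and cartridge_b above 1 N and contact force between cartridge_b and tray below 0.05 N and z of cartridge_b in the frame of trivet above 0.1 m and horizontal distance between cartridge_b and trivet below 0.07 m and angle between each of cartridge_b, cartridge_a, cartridge_c's own z axis and vertical below 0.12 rad and linear speed of each of cartridge_b, cartridge_a, cartridge_c below 0.03 m/s and angular speed of cartridge_b below 0.25 rad/s and contact force between cartridge_b and trivet below 0.05 N and contact force between cartridge_a and tray between 0.8 and 4.2 N and contact force between the fingers and cartridge_a below 0.1 N and contact force between cartridge_c and tray between 0.8 and 4.2 N and contact force between the fingers and cartridge_c below 0.1 N) or (contact force between the fingers and cartridge_c above 1 N and contact force between cartridge_c and tray below 0.05 N and z of cartridge_c in the frame of trivet above 0.1 m and horizontal distance between cartridge_c and trivet below 0.07 m and angle between each of cartridge_c, cartridge_a, cartridge_b's own z axis and vertical below 0.12 rad and linear speed of each of cartridge_c, cartridge_a, cartridge_b below 0.03 m/s and angular speed of cartridge_c below 0.25 rad/s and contact force between cartridge_c and trivet below 0.05 N and contact force between cartridge_a and tray between 0.8 and 4.2 N and contact force between the fingers and cartridge_a below 0.1 N and contact force between cartridge_b and tray between 0.8 and 4.2 N and contact force between the fingers and cartridge_b below 0.1 N))); the arm keeps its last pose, push and grip.
It fails at once if a cartridge tips over or is let go in the air (angle between any of cartridge_a, cartridge_b, cartridge_c's own z axis and vertical above 0.6 rad or (z of cartridge_a in the frame of tray above 0.04 m and contact force between the fingers and cartridge_a below 0.05 N) or (z of cartridge_b in the frame of tray above 0.04 m and contact force between the fingers and cartridge_b below 0.05 N) or (z of cartridge_c in the frame of tray above 0.04 m and contact force between the fingers and cartridge_c below 0.05 N)).
It fails at once if a bystander is moved more than 40 mm or tipped (distance of any of cup, tumbler_a, tumbler_b, decanter, jar from where it was at the start of the episode above 0.04 m or angle between any of cup, tumbler_a, tumbler_b, decanter, jar's own z axis and vertical above 0.4 rad).
It also fails if it takes over 64 s, if anything falls off the work surface, if the arm or the gripper's body presses on something with over 40 N, if the wrist force passes 120 N, or if a joint passes its speed limit or range.

ROBOT

A 6-joint arm with a two-finger parallel gripper is mounted at the origin on the work surface. World frame = base frame: x ahead of the robot, y to its left, z up, the work surface at z = 0. Lengths are in m, angles in rad, forces in N, time in s.
With the tool pointing down it reaches from about 0.3 to 1 m from the base axis. Payload 5.1 kg.
Tool frame: the origin (TCP) lies midway between the tips of the shut fingers; the grasp point (between the pads) lies 19 mm behind it (manip.grasp_offset is the distance from the TCP to the grasp point, in m); z points along the fingers, y is the line along which they close (so a half turn about z gives the same grasp; the last joint's range is limited). The gripper opens to 95 mm and grips with 3 to 60 N. Pads are 20 mm wide; open, the fingers measure 119 mm over their backs; the gripper's body (75 mm by 180 mm) begins 59 mm behind the grasp point.
Start: joints at [-1.282, 0.124, 1.65, -0, 1.367, -0.083], TCP at [0.236, -0.606, 0.215] pointing down, gripper open.
Joint ranges: [-2.61, 2.61], [-1.02, 2.33], [0.03, 2.71], [-1.35, 4.49], [0.32, 2.68], [-2.91, 2.91]. Speed limits (rad/s): [2.57, 2.57, 3.14, 3.14, 3.14, 3.14].

INTERFACE

Orientations are given as a rotation vector (axis times angle).
In Python, from plant import manip gives the robot as it stands.
- The arm moves only by the tool servo_tool, never from a script. Its argument "commands" is a list of rows, each a list of 5 numbers: the shift along the world's x, y, z in m, then the turn about the world's z in degrees, then the opening, from -1 (shut) to 1 (fully open). A call has 1 to 20 rows; each row shifts and turns the commanded pose from where the row before left it; what a row does not reach is not made up. A row lasts 1/12 s, in which the tool goes at most 41.7 mm and 7.16 degrees, less where a joint would pass 70% of its speed; a pose out of reach is approached as far as the arm can. A call is refused whole if a number of a shift passes 0.0417 or a number of a turn 7.16, either way. A call with a gripper value outside its range is refused whole. The fingers move at their own pace and stop on an object; "squeeze" is the grip in N (left out, the last holds). Time passes only in rows, so rows that do not move let the fingers close. It gives the time, the measured TCP pose, the force, the opening and the grip force at its end, in the units of the state.
- manip.sense(): the state, without advancing time (a new reading comes with each control period).
- manip.grab_frame(name): name is "scene" or "side" or "wrist"; returns a dict with "color" (420x560x3 uint8, blue, green, red), "intrinsics" (3x3 intrinsics, pixels), "position" and "orientation" of the camera in the world. Camera axes: x right, y up, looking along -z (the intrinsics and any distortion apply to the point x, -y, -z); pixel columns grow to the right and rows downward; lengths in m; the calibration is good to about 2 mm. A picture is of the moment at which its call begins. There is no depth.
- manip.sign_off(): hands the job in; it is judged then, once.
The state is a dict: "clock": time; "joint_pos": joint angles; "dq": joint speeds; "joint_torque": joint torques, N m; "tcp_pos": TCP position; "orientation": TCP orientation; "ft_force": force on the tool from outside, world axes, zero at the start; "wrist_torque": the same for the moment, N m; "opening": finger opening in m; "grip_force": force on a finger pad.
Only numpy, scipy, OpenCV 4.12 (cv2) and the standard library are available. Lean on these libraries where they do the work, as an engineer would, in place of code of your own. Each camera call takes 0.05 s, during which the arm holds its last target. There are 200 camera calls.

## Working session

There is one attempt and no reset: what is moved stays moved. The work goes in short steps, Python scripts to look and compute and a tool call to move; the robot and the scene stay as the last step left them, time stands still between calls to the robot, and variables do not carry over. Pictures are saved under pics/ and viewed, at most 10 in all, crops included, and the job is handed in when it is done.

Besides the shell and the picture viewer there is one more tool, called by a JSON object that holds its "fn" and its "kwargs". servo_tool: Moves the arm, as the interface text tells. Its arguments: {"type":"object","properties":{"commands":{"type":"array","items":{"type":"array","items":{"type":"number"}}},"squeeze":{"type":"number"}},"required":["commands"]}

```bash
mkdir -p pics
cat > h.py <<'E'
import numpy as np, cv2, pickle
from scipy.spatial.transform import Rotation as R
from plant import manip
def grab(n,f):
    g=manip.grab_frame(n); cv2.imwrite(f'pics/{f}.png',g['color']); pickle.dump(g,open(f'pics/{f}.pkl','wb')); return g
def rot(o):
    o=np.array(o,float)
    return o if o.shape==(3,3) else (R.from_rotvec(o) if o.size==3 else R.from_quat(o)).as_matrix()
def pt(f,u,v,z):
    g=pickle.load(open(f'pics/{f}.pkl','rb')); K=np.array(g['intrinsics']); M=rot(g['orientation'])
    x=np.linalg.inv(K)@[u,v,1]; d=M@(x*[1,-1,-1]); p=np.array(g['position']); return p+d*(z-p[2])/d[2]
def proj(f,P):
    g=pickle.load(open(f'pics/{f}.pkl','rb')); c=rot(g['orientation']).T@(np.array(P)-g['position']); q=np.array(g['intrinsics'])@(c*[1,-1,-1]); return q[:2]/q[2]
E
python3 - <<'E'
from h import *
for n in('scene','side'):
    g=grab(n,n); print(n,g['position'],g['orientation'],[k for k in g])
print(manip.sense(), manip.grasp_offset)
E
```

```text
scene [1.15094197 0.54003353 0.77537005] [0.36635698 0.94446211 2.20422709] ['color', 'intrinsics', 'position', 'orientation']
side [0.26248969 0.72468613 0.89001215] [ 0.26496795 -1.00035944 -2.50019817] ['color', 'intrinsics', 'position', 'orientation']
{'clock': 0.1, 'joint_pos': array([-1.28161642e+00,  1.24442276e-01,  1.65152462e+00, -1.79358702e-05,
        1.36751715e+00, -8.26039481e-02]), 'dq': array([ 1.46832124e-03, -7.37318770e-05, -2.79527274e-03, -1.28286455e-03,
       -5.15175309e-04, -7.48413009e-04]), 'joint_torque': array([ 1.07627845e-04, -4.18881798e+01, -3.61095786e+01,  7.76959816e-02,
        4.61627659e-02, -6.32952447e-05]), 'tcp_pos': array([ 0.23592985, -0.605046  ,  0.21351601]), 'orientation': array([-3.08562045e+00, -5.80297342e-01,  3.33564370e-04]), 'ft_force': array([ 0.23791505, -0.41261503,  0.26490982]), 'wrist_torque': array([-0.02738643, -0.02986014,  0.03997939]), 'grip_force': 0.0, 'opening': 0.09511113449163389} 0.0188
```

View pics/scene.png

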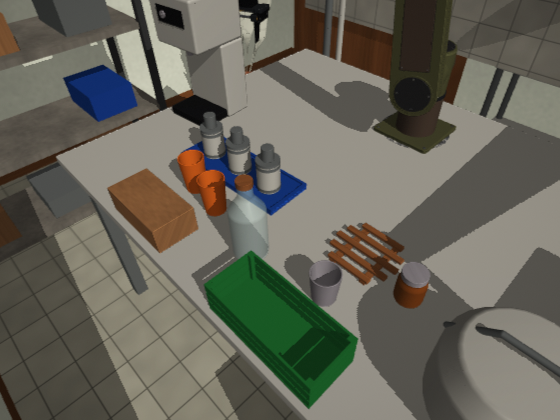

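View pics/side.png

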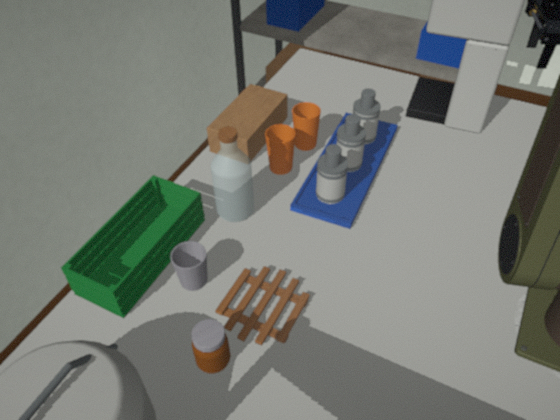

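The tray with three cartridges is on the robot's right and the trivet on the left. Scene knob tops are near (210,117), (237,132), (267,149); side near (368,95), (352,121), (333,152). I'll enlarge both views.

Run:
```python
from h import *
a=cv2.imread('pics/scene.png')[95:215,175:315]; b=cv2.imread('pics/side.png')[80:230,285:405]
a=cv2.resize(a,None,fx=4,fy=4,interpolation=2);b=cv2.resize(b,None,fx=3.2,fy=3.2,interpolation=2)
h=max(a.shape[0],b.shape[0]); 
im=np.zeros((480,800,3),np.uint8); a=cv2.resize(a,(420,360)); im[:360,:420]=a; im[:475,420:800]=cv2.resize(b,(380,475)); cv2.imwrite('pics/crop.png',im)
for f,L in(('scene',[(210,117),(237,132),(267,149)]),('side',[(368,95),(352,121),(333,152)])):
    for p in L: print(f,pt(f,*p,.154).round(3))
for f,L in(('scene',[(372,225),(403,240),(329,262),(363,281)]),('side',[(248,268),(309,293),(218,310),(283,340)])):
    for p in L: print(f,pt(f,*p,.018).round(3))
for p in [(185,140),(305,184),(293,206)]: print('tray scene',pt('scene',*p,.034).round(3))
for p in [(352,115),(397,125),(350,222),(292,209)]: print('tray side',pt('side',*p,.034).round(3))
```

```text
scene [ 0.59  -0.352  0.154]
scene [ 0.585 -0.234  0.154]
scene [ 0.581 -0.115  0.154]
side [ 0.577 -0.353  0.154]
side [ 0.573 -0.235  0.154]
side [ 0.569 -0.111  0.154]
scene [0.493 0.182 0.018]
scene [0.48  0.268 0.018]
scene [0.663 0.183 0.018]
scene [0.65  0.273 0.018]
side [0.637 0.163 0.018]
side [0.495 0.163 0.018]
side [0.638 0.28  0.018]
side [0.494 0.281 0.018]
tray scene [ 0.625 -0.469  0.034]
tray scene [ 0.51  -0.041  0.034]
tray scene [ 0.598 -0.002  0.034]
tray side [ 0.634 -0.417  0.034]
tray side [ 0.508 -0.428  0.034]
tray side [ 0.489 -0.041  0.034]
tray side [ 0.623 -0.019  0.034]
```

View pics/crop.png

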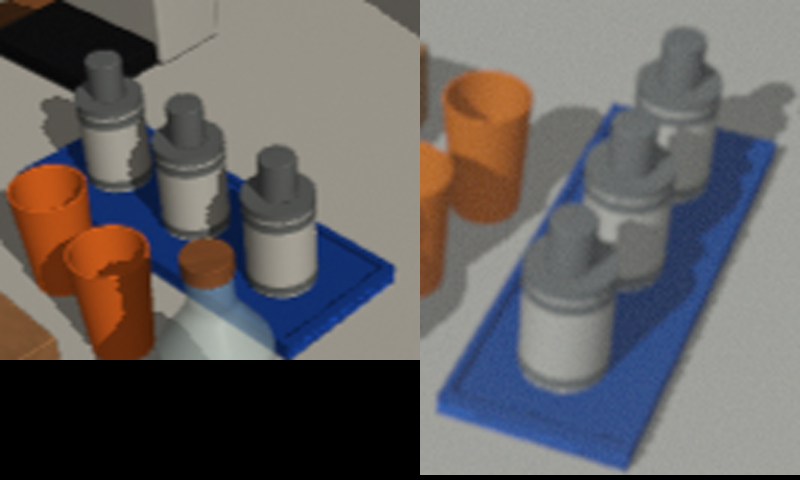

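In the crop, the knob top centres are: scene (209.7,114), (236.7,128.7), (267.3,146.3); side (368.7,91), (353.2,117), (334,147).

Run:
```python
from h import *
S=[(209.7,114),(236.7,128.7),(267.3,146.3)];D=[(368.7,91.2),(353.2,117),(334,147)]
for s,d in zip(S,D): 
    for z in(.144,.154,.164): print(z,pt('scene',*s,z).round(3),pt('side',*d,z).round(3))
print(R.from_rotvec(manip.sense()['orientation']).as_matrix().round(3))
```

```text
0.144 [ 0.572 -0.381  0.144] [ 0.586 -0.384  0.144]
0.154 [ 0.581 -0.367  0.154] [ 0.581 -0.369  0.154]
0.164 [ 0.59  -0.352  0.164] [ 0.577 -0.355  0.164]
0.144 [ 0.566 -0.261  0.144] [ 0.58  -0.264  0.144]
0.154 [ 0.575 -0.248  0.154] [ 0.576 -0.251  0.154]
0.164 [ 0.584 -0.235  0.164] [ 0.572 -0.238  0.164]
0.144 [ 0.563 -0.135  0.144] [ 0.578 -0.14   0.144]
0.154 [ 0.572 -0.124  0.154] [ 0.573 -0.128  0.154]
0.164 [ 0.582 -0.113  0.164] [ 0.569 -0.117  0.164]
[[ 0.932  0.363 -0.001]
 [ 0.363 -0.932  0.002]
 [ 0.    -0.002 -1.   ]]
```

Run:
```python
from h import *
for p in [(173,108),(207,124),(246,103),(240,112)]: print('mach',pt('scene',*p,0).round(3))
for p in [(412,117),(448,125),(485,132),(420,78)]: print('machside',pt('side',*p,0).round(3))
print('tcp proj',proj('scene',[.236,-.605,.2135]),proj('side',[.236,-.605,.2135]))
print('decanter',pt('scene',245,180,.23),pt('side',229,133,.23))
print('armbase',proj('scene',[0,0,0]),proj('side',[0,0,0]))
```

```text
mach [ 0.511 -0.726  0.   ]
mach [ 0.487 -0.543  0.   ]
mach [ 0.293 -0.556  0.   ]
mach [ 0.352 -0.521  0.   ]
machside [ 0.492 -0.529 -0.   ]
machside [ 0.39  -0.536  0.   ]
machside [ 0.292 -0.549  0.   ]
machside [ 0.53  -0.737  0.   ]
tcp proj [244.4722177   39.00795835] [536.12102226  56.80104759]
decanter [0.75927596 0.01332058 0.23      ] [0.75282382 0.01320275 0.23      ]
armbase [414.26398654 128.73005642] [578.66351882 331.5053754 ]
```

A machine stands at x 0.29–0.5, y < -0.53, so I'll move in +y first, then in +x.

{"fn": "servo_tool", "kwargs": {"commands": [[0, 0.0295, 0, -2.5, 0.5], [0, 0.0295, 0, -2.5, 0.5], [0, 0.0295, 0, -2.5, 0.5], [0, 0.0295, 0, -2.5, 0.5], [0, 0.0295, 0, -2.5, 0.5], [0, 0.0295, 0, -2.5, 0.5], [0, 0.0295, 0, -2.5, 0.5], [0, 0.0295, 0, -2.5, 0.5], [0.0345, 0, 0, 0, 0.5], [0.0345, 0, 0, 0, 0.5], [0.0345, 0, 0, 0, 0.5], [0.0345, 0, 0, 0, 0.5], [0.0345, 0, 0, 0, 0.5], [0.0345, 0, 0, 0, 0.5], [0.0345, 0, 0, 0, 0.5], [0.0345, 0, 0, 0, 0.5], [0.0345, 0, 0, 0, 0.5], [0.0345, 0, 0, 0, 0.5], [0, 0, 0, 0, 0.5], [0, 0, 0, 0, 0.5]], "squeeze": 25}}

```text
clock: 1.77
tcp_pos: [0.5819, -0.3688, 0.2128]
orientation: [-3.14, -0.039, 0.004]
ft_force: [-0.4, 0.3, 0.0]
opening: 0.0714
grip_force: 0.0
```

{"fn": "servo_tool", "kwargs": {"commands": [[0, -0.0015, -0.023, 0, 0.5], [0, 0, -0.023, 0, 0.5], [0, 0, -0.023, 0, 0.5], [0, 0, -0.023, 0, 0.5], [0, 0, 0, 0, 0.5], [0, 0, 0, 0, 0.5]]}}

```text
clock: 2.27
tcp_pos: [0.579, -0.3706, 0.1211]
orientation: [-3.139, -0.034, 0.005]
ft_force: [-0.4, -0.1, -0.0]
opening: 0.0711
grip_force: 0.0
```

Run:
```python
from h import *
g=grab('wrist','w1'); 
for n in ('side',): a=grab(n,'s1')['color'][60:260,260:430]
im=np.zeros((420,800,3),np.uint8); im[:330,:440]=cv2.resize(g['color'],(440,330)); im[:420,443:800]=cv2.resize(a,(357,420)); cv2.imwrite('pics/c2.png',im)
```

```text
(no output)
```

View pics/c2.png

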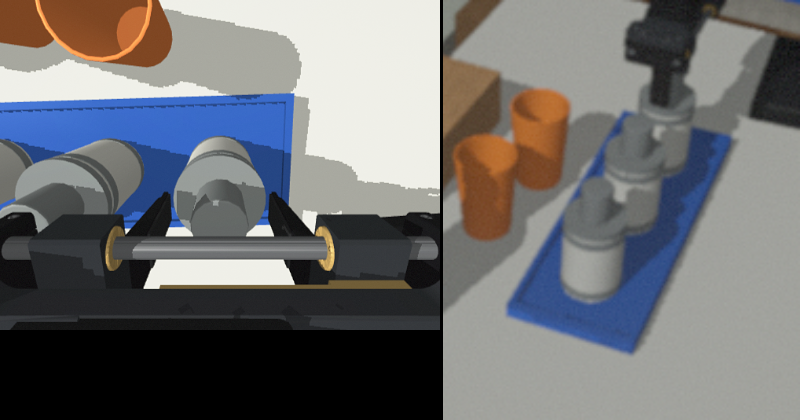

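The wrist view shows the knob at (218,215), between the fingers and well centred. I'll close and lift a little.

{"fn": "servo_tool", "kwargs": {"commands": [[0, 0, 0, 0, -0.1], [0, 0, 0, 0, -0.3], [0, 0, 0, 0, -0.5], [0, 0, 0, 0, -1], [0, 0, 0, 0, -1], [0, 0, 0, 0, -1], [0, 0, 0, 0, -1], [0, 0, 0.004, 0, -1], [0, 0, 0.004, 0, -1], [0, 0, 0.004, 0, -1], [0, 0, 0.004, 0, -1], [0, 0, 0, 0, -1], [0, 0, 0, 0, -1], [0, 0, 0, 0, -1], [0, 0, 0, 0, -1]]}}

```text
clock: 3.62
tcp_pos: [0.5809, -0.3709, 0.1382]
orientation: [-3.141, -0.036, 0.001]
ft_force: [0.2, 0.9, -7.4]
opening: 0.0357
grip_force: 25.0
```

Run:
```python
from h import *
for i in range(4): grab('wrist','w2'); s=manip.sense(); print(s['ft_force'].round(2),s['wrist_torque'].round(2),s['joint_torque'].round(2),s['tcp_pos'].round(4))
```

```text
[ 0.17  1.01 -6.67] [0.02 0.07 0.04] [-0.000e+00 -5.218e+01 -3.922e+01  7.000e-02 -4.000e-02  0.000e+00] [ 0.5809 -0.3709  0.1382]
[-0.08  0.17 -7.86] [0.02 0.02 0.02] [-0.000e+00 -5.212e+01 -3.917e+01  7.000e-02 -4.000e-02  0.000e+00] [ 0.5809 -0.371   0.1383]
[ 0.1  -0.17 -7.02] [ 0.01 -0.03 -0.03] [-0.000e+00 -5.209e+01 -3.914e+01  7.000e-02 -4.000e-02  0.000e+00] [ 0.581  -0.371   0.1384]
[ 0.05  0.73 -8.04] [ 0.03 -0.01  0.05] [-0.000e+00 -5.206e+01 -3.912e+01  7.000e-02 -3.000e-02  0.000e+00] [ 0.581  -0.371   0.1384]
```

About 7.4 N, roughly 0.75 kg, against at most 2.6 N for a light one: this is the heavy cartridge. I'll firm the grip and lift.

{"fn": "servo_tool", "kwargs": {"commands": [[0, 0, 0, 0, -1], [0, 0, 0, 0, -1], [0, 0, 0.005, 0, -1], [0, 0, 0.01, 0, -1], [0, 0, 0.015, 0, -1], [0, 0, 0.02, 0, -1], [0, 0, 0.02, 0, -1], [0, 0, 0.02, 0, -1], [0, 0, 0.02, 0, -1], [0, 0, 0.02, 0, -1], [0, 0, 0.02, 0, -1], [0, 0, 0.015, 0, -1], [0, 0, 0.01, 0, -1], [0, 0, 0.005, 0, -1], [0, 0, 0, 0, -1], [0, 0, 0, 0, -1]], "squeeze": 45}}

```text
clock: 5.15
tcp_pos: [0.5809, -0.3709, 0.3179]
orientation: [-3.141, -0.036, 0.001]
ft_force: [0.1, -0.9, -8.3]
opening: 0.0351
grip_force: 45.0
```

Run:
```python
from h import *
a=grab('scene','s3')['color']; b=grab('side','d3')['color']
im=np.hstack([cv2.resize(a[40:260,140:340],(400,440)),cv2.resize(b[0:240,260:480],(400,440))]); cv2.imwrite('pics/c3.png',im)
s=manip.sense();print(s['ft_force'],s['wrist_torque'],s['tcp_pos'])
```

```text
[ 0.65297617  0.43866113 -7.23171976] [0.00500745 0.02186654 0.03930237] [ 0.58056485 -0.37067832  0.31647187]
```

View pics/c3.png

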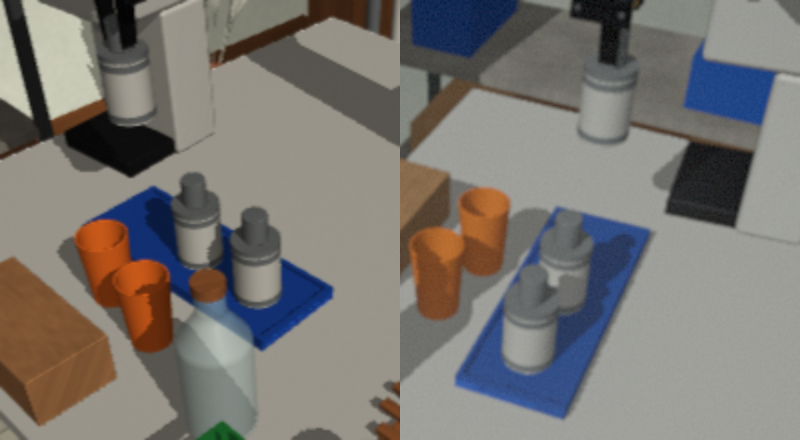

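Lifted upright, and the other two stand undisturbed. Now I'll carry it over.

{"fn": "servo_tool", "kwargs": {"commands": [[0, 0.005, 0, 0, -1], [0, 0.01, 0, 0, -1], [0, 0.015, 0, 0, -1], [0, 0.02, 0, 0, -1], [0, 0.025, 0, 0, -1], [-0.001, 0.03, 0, 0, -1], [-0.001, 0.03, 0, 0, -1], [-0.001, 0.03, 0, 0, -1], [-0.001, 0.03, 0, 0, -1], [-0.001, 0.03, 0, 0, -1], [-0.001, 0.03, 0, 0, -1], [-0.001, 0.03, 0, 0, -1], [-0.001, 0.03, 0, 0, -1], [-0.001, 0.03, 0, 0, -1], [-0.001, 0.03, 0, 0, -1], [-0.001, 0.03, 0, 0, -1], [-0.001, 0.03, 0, 0, -1]]}}

```text
clock: 6.67
tcp_pos: [0.5676, 0.0672, 0.3191]
orientation: [-3.141, -0.038, -0.001]
ft_force: [0.5, -0.1, -7.8]
opening: 0.0348
grip_force: 45.0
```

{"fn": "servo_tool", "kwargs": {"commands": [[0, 0.03, 0, 0, -1], [0, 0.03, 0, 0, -1], [0, 0.025, 0, 0, -1], [0, 0.02, 0, 0, -1], [0, 0.02, 0, 0, -1], [0, 0.015, 0, 0, -1], [0, 0.01, 0, 0, -1], [0, 0.006, 0, 0, -1], [0, 0.004, 0, 0, -1], [0, 0, 0, 0, -1], [0, 0, 0, 0, -1], [0, 0, 0, 0, -1], [0, 0, 0, 0, -1], [0, 0, 0, 0, -1], [0, 0, 0, 0, -1], [0, 0, 0, 0, -1], [0, 0, 0, 0, -1], [0, 0, 0, 0, -1]]}}

```text
clock: 8.17
tcp_pos: [0.5691, 0.2238, 0.3187]
orientation: [3.141, 0.036, 0.0]
ft_force: [0.4, 0.5, -7.3]
opening: 0.0351
grip_force: 45.0
```

Run:
```python
from h import *
a=grab('scene','s4')['color']; b=grab('side','d4')['color']
cv2.imwrite('pics/c4.png',np.hstack([cv2.resize(a,(400,300)),cv2.resize(b,(400,300))]))
s=manip.sense();print(s['ft_force'],s['wrist_torque'],s['tcp_pos'],s['grip_force'],abs(s['dq']).max())
```

```text
[ 0.58089785 -0.08655489 -8.01428488] [0.00987226 0.03750404 0.00452062] [0.56909692 0.22391083 0.31864185] 44.99114875914529 0.0016830649355450429
```

View pics/c4.png

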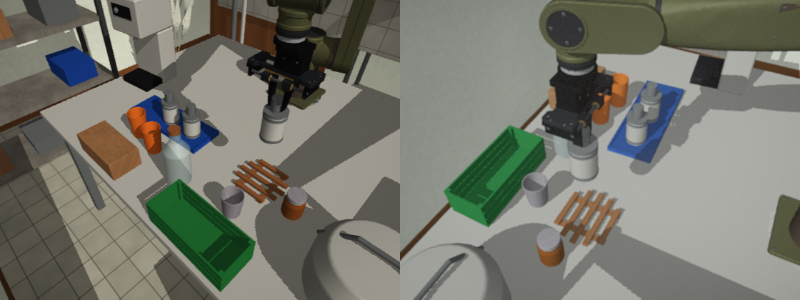

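The cartridge hangs upright and still at the measured trivet centre. The two light ones still stand on the tray and nothing else has moved.

```bash
python3 -c "
from plant import manip
print(manip.sign_off())"
```

```text
the job is handed in; nothing more can be done
None
```

I handed in the job with the heavy cartridge (about 0.75 kg, the tray's far-right one) gripped upright and still, about 19 cm above the middle of the trivet; the two light ones stand on the tray, though the hand-in gave no verdict.

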